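# Set the stock tags of the tube racks

### The job

Behind each hinged tag on the stock board stands a tube rack. With the fingertips, gently push over whichever tags are wrong, so that in the end every full rack (a tube in every hole) has its tag leaning towards the rack, ring face up, and every rack with open holes has its tag leaning away from the rack, bar face up, each tag resting fully on its stop. Do not move or lift the racks or the jar, beaker and tip box beside the board.

Things in the scene. Friction and masses are not known exactly. Their poses are not given: they have to be found in the camera images.
- board: Grey stock board fixed to the bench, 10 mm thick, 470 mm (y) long. Origin on the bench top under the middle of the tag row; x points from the tag row to the rack row (roughly away from the robot, turned up to 14 deg), z up. Plate spans x -60..190 mm. Four places at y = -165, -55, 55, 165 mm: each has a tag stand at x = 0 and a tube rack at x = 125 mm.
- stand_a: Fixed grey stand of one tag, 40 (x) x 68 (y) mm, origin at the centre of its underside on the board (10 mm above the bench), axes as the board's. Hinge pin along y at z = 30 mm; ears and stop bars end at z = 40 mm, above that is only the tag. The stands are in any order on the four places; a stand's rack is the nearest one, 125 mm along its +x.
- tag_a (a joint): Lean (rad) of the white tag on stand_a, a plate 50 mm wide (y), 4 mm thick, free edge 50 mm from the hinge. 0 upright; +0.70 (stop): leans to its rack, ring on its upper face (full); -0.70 (stop): leans away from its rack, towards the robot, bar on its upper face (reorder). 60 g, turns freely: under 1 N at the edge moves it; past upright it falls to the stop by itself.
- tag_a_edge (a point): Middle of the free top edge of the tag on stand_a. With the tag at a stop it is 32 mm beside and 38 mm above the hinge, overhanging the stand. Pushed on after it has reached its stop, the tag is rigid. z of this frame points along the tag away from the hinge.
- stand_b: Fixed grey stand of one tag, 40 (x) x 68 (y) mm, origin at the centre of its underside on the board (10 mm above the bench), axes as the board's. Hinge pin along y at z = 30 mm; ears and stop bars end at z = 40 mm, above that is only the tag. The stands are in any order on the four places; a stand's rack is the nearest one, 125 mm along its +x.
- tag_b (a joint): Lean (rad) of the white tag on stand_b, a plate 50 mm wide (y), 4 mm thick, free edge 50 mm from the hinge. 0 upright; +0.70 (stop): leans to its rack, ring on its upper face (full); -0.70 (stop): leans away from its rack, towards the robot, bar on its upper face (reorder). 60 g, turns freely: under 1 N at the edge moves it; past upright it falls to the stop by itself.
- tag_b_edge (a point): Middle of the free top edge of the tag on stand_b. With the tag at a stop it is 32 mm beside and 38 mm above the hinge, overhanging the stand. Pushed on after it has reached its stop, the tag is rigid. z of this frame points along the tag away from the hinge.
- stand_c: Fixed grey stand of one tag, 40 (x) x 68 (y) mm, origin at the centre of its underside on the board (10 mm above the bench), axes as the board's. Hinge pin along y at z = 30 mm; ears and stop bars end at z = 40 mm, above that is only the tag. The stands are in any order on the four places; a stand's rack is the nearest one, 125 mm along its +x.
- tag_c (a joint): Lean (rad) of the white tag on stand_c, a plate 50 mm wide (y), 4 mm thick, free edge 50 mm from the hinge. 0 upright; +0.70 (stop): leans to its rack, ring on its upper face (full); -0.70 (stop): leans away from its rack, towards the robot, bar on its upper face (reorder). 60 g, turns freely: under 1 N at the edge moves it; past upright it falls to the stop by itself.
- tag_c_edge (a point): Middle of the free top edge of the tag on stand_c. With the tag at a stop it is 32 mm beside and 38 mm above the hinge, overhanging the stand. Pushed on after it has reached its stop, the tag is rigid. z of this frame points along the tag away from the hinge.
- stand_d: Fixed grey stand of one tag, 40 (x) x 68 (y) mm, origin at the centre of its underside on the board (10 mm above the bench), axes as the board's. Hinge pin along y at z = 30 mm; ears and stop bars end at z = 40 mm, above that is only the tag. The stands are in any order on the four places; a stand's rack is the nearest one, 125 mm along its +x.
- tag_d (a joint): Lean (rad) of the white tag on stand_d, a plate 50 mm wide (y), 4 mm thick, free edge 50 mm from the hinge. 0 upright; +0.70 (stop): leans to its rack, ring on its upper face (full); -0.70 (stop): leans away from its rack, towards the robot, bar on its upper face (reorder). 60 g, turns freely: under 1 N at the edge moves it; past upright it falls to the stop by itself.
- tag_d_edge (a point): Middle of the free top edge of the tag on stand_d. With the tag at a stop it is 32 mm beside and 38 mm above the hinge, overhanging the stand. Pushed on after it has reached its stop, the tag is rigid. z of this frame points along the tag away from the hinge.
- rack_full_1: White tube rack, 50 (x) x 88 (y) x 42 mm, with 2 x 4 holes; tubes in it carry red caps whose tops are 60 mm above the rack's underside. Loose, 0.2 to 0.5 kg. Origin at the centre of the underside, on the board; x axis about along the board's x. Full: all 8 holes hold a tube.
- rack_full_2: White tube rack, 50 (x) x 88 (y) x 42 mm, with 2 x 4 holes; tubes in it carry red caps whose tops are 60 mm above the rack's underside. Loose, 0.2 to 0.5 kg. Origin at the centre of the underside, on the board; x axis about along the board's x. Full: all 8 holes hold a tube.
- rack_part: White tube rack, 50 (x) x 88 (y) x 42 mm, with 2 x 4 holes; tubes in it carry red caps whose tops are 60 mm above the rack's underside. Loose, 0.2 to 0.5 kg. Origin at the centre of the underside, on the board; x axis about along the board's x. Not full: 4 of the 8 holes hold a tube, 4 are open.
- rack_empty: White tube rack, 50 (x) x 88 (y) x 42 mm, with 2 x 4 holes; tubes in it carry red caps whose tops are 60 mm above the rack's underside. Loose, 0.2 to 0.5 kg. Origin at the centre of the underside, on the board; x axis about along the board's x. Not full: no tubes, 8 open holes.
- jar: Bystander: capped amber glass jar, 48 mm across, 75 mm high, loose on the bench beside the board (+y side); origin at the centre of its underside.
- beaker: Bystander: open glass beaker, 60 mm across, 75 mm high, loose on the bench beside the board (-y side); origin at the centre of its underside.
- tip_box: Bystander: white pipette-tip box with clear lid, 85 x 120 x 55 mm, loose on the bench beyond the beaker (-y side); origin at the centre of its underside.
There are look-alikes about, which are no part of the job. Leave any pink, purple or turquoise look-alike of the rack_empty alone.

How it is judged:
At the end, for the whole second after the job is handed in: All four tags agree with the rack behind them: joint above +0.55 rad (leaning to the rack) at the two full racks, below -0.55 rad (leaning away) at the part-filled and the empty rack ((((horizontal distance between stand_a and rack_full_1 below 0.145 m or horizontal distance between stand_a and rack_full_2 below 0.145 m) and value of joint tag_a above 0.55 rad) or ((horizontal distance between stand_a and rack_part below 0.145 m or horizontal distance between stand_a and rack_empty below 0.145 m) and value of joint tag_a below -0.55 rad)) and (((horizontal distance between stand_b and rack_full_1 below 0.145 m or horizontal distance between stand_b and rack_full_2 below 0.145 m) and value of joint tag_b above 0.55 rad) or ((horizontal distance between stand_b and rack_part below 0.145 m or horizontal distance between stand_b and rack_empty below 0.145 m) and value of joint tag_b below -0.55 rad)) and (((horizontal distance between stand_c and rack_full_1 below 0.145 m or horizontal distance between stand_c and rack_full_2 below 0.145 m) and value of joint tag_c above 0.55 rad) or ((horizontal distance between stand_c and rack_part below 0.145 m or horizontal distance between stand_c and rack_empty below 0.145 m) and value of joint tag_c below -0.55 rad)) and (((horizontal distance between stand_d and rack_full_1 below 0.145 m or horizontal distance between stand_d and rack_full_2 below 0.145 m) and value of joint tag_d above 0.55 rad) or ((horizontal distance between stand_d and rack_part below 0.145 m or horizontal distance between stand_d and rack_empty below 0.145 m) and value of joint tag_d below -0.55 rad))); the robot touches nothing.
It fails at once if a tube rack is moved by more than 15 mm, lifted or tipped ((distance of rack_full_1 from where it was at the start of the episode above 0.015 m or angle between rack_full_1's own z axis and vertical above 0.25 rad) or (distance of rack_full_2 from where it was at the start of the episode above 0.015 m or angle between rack_full_2's own z axis and vertical above 0.25 rad) or (distance of rack_part from where it was at the start of the episode above 0.015 m or angle between rack_part's own z axis and vertical above 0.25 rad) or (distance of rack_empty from where it was at the start of the episode above 0.015 m or angle between rack_empty's own z axis and vertical above 0.25 rad)).
It fails at once if the jar, beaker or tip box is moved by more than 15 mm, lifted or tipped ((distance of jar from where it was at the start of the episode above 0.015 m or angle between jar's own z axis and vertical above 0.25 rad) or (distance of beaker from where it was at the start of the episode above 0.015 m or angle between beaker's own z axis and vertical above 0.25 rad) or (distance of tip_box from where it was at the start of the episode above 0.015 m or angle between tip_box's own z axis and vertical above 0.25 rad)).
It fails at once if a tag is pinched or pushed hard (over 20 N between the fingers and a tag) (contact force between the fingers and tag_a above 20 N or contact force between the fingers and tag_b above 20 N or contact force between the fingers and tag_c above 20 N or contact force between the fingers and tag_d above 20 N).
It also fails if it takes over 53 s, if anything falls off the work surface, if the arm or the gripper's body presses on something with over 40 N, if the wrist force passes 120 N, or if a joint passes its speed limit or range.

### The arm

A 6-joint arm with a two-finger parallel gripper is mounted at the origin on the work surface. World frame = base frame: x ahead of the robot, y to its left, z up, the work surface at z = 0. Lengths are in m, angles in rad, forces in N, time in s.
With the tool pointing down it reaches from about 0.35 to 0.85 m from the base axis. Payload 8.1 kg.
Tool frame: the origin (TCP) lies between the finger pads; the fingertips stand 17 mm ahead of it and the grasp point (between the pads) lies 2 mm behind it; z points along the fingers, y is the line along which they close (so a half turn about z gives the same grasp; the last joint's range is limited). The gripper opens to 93 mm and grips with 3 to 60 N. Pads are 15 mm wide; open, the fingers measure 128 mm over their backs; the gripper's body (75 mm by 188 mm) begins 65 mm behind the grasp point.
Start: joints at [1.217, 0.13, 1.488, -0, 1.523, -0.085], TCP at [0.159, 0.578, 0.236] pointing down, gripper open.
Joint ranges: [-2.96, 2.96], [-0.89, 2.26], [0.02, 2.5], [-1.34, 4.48], [0, 2.73], [-2.66, 2.66]. Speed limits (rad/s): [2.39, 2.39, 2.79, 3.14, 3.14, 3.14].

### API

Orientations are given as a rotation vector (axis times angle).
In Python, from station import manip gives the robot as it stands.
- The arm moves only by the tool apply_moves, never from a script. Its argument "plan" is a list of rows, each an object of numbers: "grip": the gripper's target within -1 to 1 (shut at 1, half-way at 0, fully open at -1); "dx", "dy", "dz": the shift along the tool's x, y, z as a fraction of full scale; "twist": the turn about the tool's z as a fraction of full scale. A call has 1 to 8 rows; each row shifts and turns the commanded pose from where the row before left it, along the tool's axes as they then stand; what a row does not reach is not made up. Full scale, the value 1, is 0.025 m for a shift and 0.08 rad for a turn. A row lasts 1/12 s, in which the tool goes at most 41.7 mm and 7.16 degrees, less where a joint would pass 70% of its speed; a pose out of reach is approached as far as the arm can. A call with a number of a shift or a turn outside -1 to 1 is refused whole. A call with a gripper value outside its range is refused whole. The fingers move at their own pace and stop on an object; "newtons" is the grip in N (left out, the last holds). Time passes only in rows, so rows that do not move let the fingers close. It gives the time, the measured TCP pose, the force, the opening and the grip force at its end, in the units of the state.
- manip.sense(): the state, without advancing time (a new reading comes with each control period).
- manip.camera(name): name is "side" or "top" or "wrist"; returns a dict with "color" (480x640x3 uint8, red, green, blue), "depth" (480x640 float32, m along the optical axis (not along the pixel's ray), 0 where there is no reading), "mtx" (3x3 intrinsics, pixels), "k1" (the pictures are not rectified: a ray, as slopes to the right and down, at radius r is drawn at 1 + k1 r^2 times it, then the intrinsics apply), "T" (4x4, takes a point from camera to world coordinates). Camera axes: x right, y down, z forward; pixel columns grow to the right and rows downward; lengths in m; the calibration is good to about 2 mm. A picture is of the moment at which its call begins.
- manip.job_done(): hands the job in; it is judged then, once.
The state is a dict: "clock": time; "joint_positions": joint angles; "dq": joint speeds; "tau": joint torques, N m; "ee_pos": TCP position; "orientation": TCP orientation; "ft_force": force on the tool from outside, world axes, zero at the start; "wrist_torque": the same for the moment, N m; "grip_width": finger opening in m; "grasp_force": force on a finger pad.
Only numpy, scipy, OpenCV 4.12 (cv2) and the standard library are available. Lean on these libraries where they do the work, as an engineer would, in place of code of your own. Each camera call takes 0.05 s, during which the arm holds its last target. There are 200 camera calls.

## Working session

There is one attempt and no reset: what is moved stays moved. The work goes in short steps, Python scripts to look and compute and a tool call to move; the robot and the scene stay as the last step left them, time stands still between calls to the robot, and variables do not carry over. Pictures are saved under pics/ and viewed, at most 10 in all, crops included, and the job is handed in when it is done.

Besides the shell and the picture viewer there is one more tool, called after ">>>" as name(argument=value, ...), one argument or row to a line, values as JSON. apply_moves: Moves the arm, as the interface text tells. Its arguments: {"type":"object","properties":{"plan":{"type":"array"},"newtons":{"type":"number"}},"required":["plan"]}

```bash
mkdir -p pics
cat > h.py <<'E'
import numpy as np, cv2, pickle
from station import manip
def pts(c):
    v,u=np.mgrid[0:480,0:640].astype(float)
    K=c["mtx"]; D=np.array([c["k1"],0,0,0,0],float)
    n=cv2.undistortPoints(np.stack([u.ravel(),v.ravel()],1)[:,None],K,D).reshape(480,640,2)
    d=c["depth"]; P=np.dstack([n[...,0]*d,n[...,1]*d,d])
    return P@c["T"][:3,:3].T+c["T"][:3,3]
E
python3 - <<'E'
from h import *
s=manip.sense(); print(s)
for n in("top","side"):
    c=manip.camera(n); pickle.dump(c,open(n+".pkl","wb")); cv2.imwrite(f"pics/{n}0.png",c["color"][...,::-1]); print(n,c["T"],c["mtx"],c["k1"])
E
```

```text
{'clock': 0.0, 'joint_positions': array([ 1.21659739e+00,  1.31166953e-01,  1.48926521e+00, -2.15784441e-05,
        1.52298908e+00, -8.54099665e-02]), 'dq': array([-0.00029637, -0.00036288, -0.00032679, -0.00090011,  0.00073701,
       -0.0002857 ]), 'tau': array([-2.47828866e-03, -5.59841073e+01, -4.91761279e+01,  7.62085430e-02,
        3.58205033e-02, -1.76065969e-04]), 'ee_pos': array([0.15914494, 0.57795722, 0.23459169]), 'orientation': array([-4.20890473e-01, -3.11288851e+00,  2.81028023e-03]), 'ft_force': array([ 0.01877791,  0.98020199, -0.39262586]), 'wrist_torque': array([-0.01587225, -0.03485084,  0.02770046]), 'grasp_force': 0.0, 'grip_width': 0.0929940200913275}
top [[-0.00552293 -0.99358239  0.11297584  0.43138626]
 [-0.99992014  0.00420294 -0.01191868 -0.00880591]
 [ 0.01136736 -0.11303264 -0.99352625  1.48870351]
 [ 0.          0.          0.          1.        ]] [[564.00715708   0.         314.96219643]
 [  0.         564.00715708 238.16451404]
 [  0.           0.           1.        ]] -0.08442138414131951
side [[ 0.79099728 -0.44045359  0.42464567 -0.0372927 ]
 [-0.61162565 -0.58674215  0.53070491 -0.78235191]
 [ 0.01540663 -0.67951033 -0.73350416  1.15614917]
 [ 0.          0.          0.          1.        ]] [[491.12145494   0.         320.56815744]
 [  0.         491.12145494 246.17572625]
 [  0.           0.           1.        ]] -0.1317528033497479
```

View pics/top0.png

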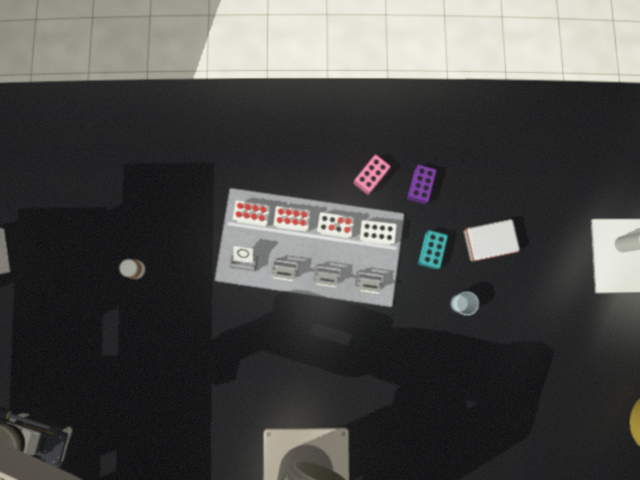

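View pics/side0.png

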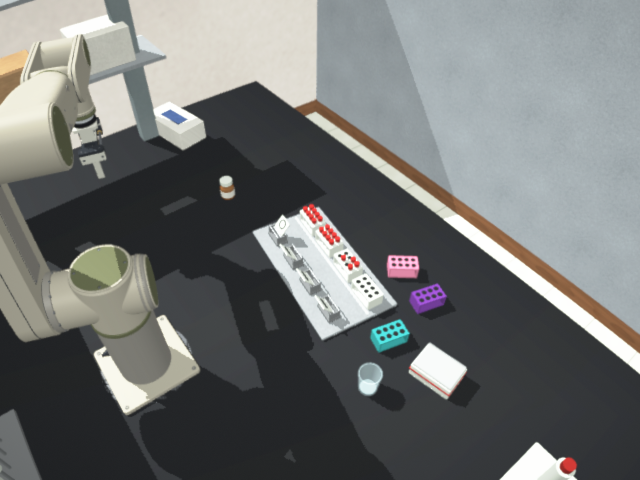

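The top view shows the racks from left to right: full (251,211), full (293,217), part-filled (336,224) and empty (379,231). The tags are at (243,254), which shows a ring, and at (287,265), (330,272) and (371,279), which look like bars. The look-alike racks are pink (372,174), purple (422,184) and turquoise (433,249), and I'll leave those alone. Next I'll take one close crop plus depth.

Run:
```python
from h import *
c=pickle.load(open("top.pkl","rb")); P=pts(c)
cv2.imwrite("pics/crop.png",cv2.resize(c["color"][180:310,205:415,::-1],None,fx=3.8,fy=3.8,interpolation=cv2.INTER_CUBIC))
im=c["color"].astype(int)
red=((im[...,0]-im[...,1]>80)).astype(np.uint8); red[:, :205]=0;red[:,415:]=0;red[:180]=0;red[310:]=0
# board: region grey in box -> minAreaRect via height 5..15mm
z=P[...,2]; g=((z>0.004)&(z<0.02)&(im.mean(2)>90)); g[:, :205]=0;g[:,415:]=0;g[:180]=0;g[310:]=0
n,l,st,_=cv2.connectedComponentsWithStats(((im.mean(2)>60)&(np.abs(P[...,2]-.05)<.08)).astype(np.uint8))
m=(l==l[245,310])|(l==l[285,300]); 
xy=P[m][:,:2].astype(np.float32); r=cv2.minAreaRect(xy*1000); print(r,cv2.boxPoints(r))
print("board z",np.median(z[g]), g.sum())
ctr=None
for u,v in[(243,254),(287,265),(330,272),(371,279)]:
    w=np.s_[v-18:v+16,u-17:u+17]; q=P[w][(P[w][...,2]>.055)&(P[w][...,2]<.12)]
    print(u,v,len(q),q.mean(0),q[q[:,2]>q[:,2].max()-.008].mean(0),q[:,2].max())
```

```text
((570.5905151367188, -10.809722900390625), (480.0736999511719, 279.469970703125), 81.20388793945312) [[ 395.79285 -226.65533]
 [ 671.9759  -269.39154]
 [ 745.3882   205.03589]
 [ 469.20514  247.7721 ]]
board z 0.010651664290263207 11703
243 254 195 [0.55850922 0.15496892 0.06936962] [0.56689856 0.15633086 0.07992732] 0.08474291071841988
287 265 181 [0.50018132 0.05562668 0.06934111] [0.49080779 0.05380094 0.08005299] 0.08453851290666692
330 272 177 [ 0.48337343 -0.05247489  0.06973449] [ 0.47481042 -0.05184399  0.0804211 ] 0.08481077926695635
371 279 189 [ 0.46736562 -0.16239959  0.06946256] [ 0.45717035 -0.16179281  0.08042885] 0.0866803698245533
```

View pics/crop.png

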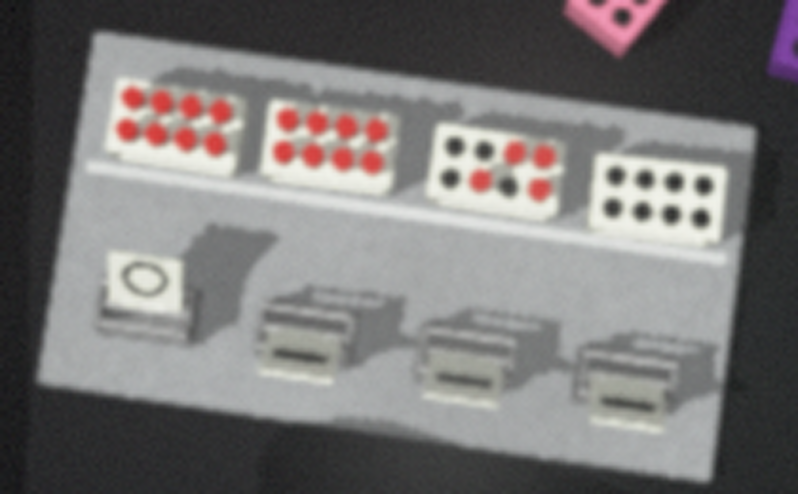

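Only the second tag is wrong: it stands at crop (300,350), full-image (287,265), with a bar up in front of a full rack. The others agree: ring at the first full rack, bars at the part-filled and empty racks. The board is turned about -8.9°. The tag's edge is near (0.487, 0.054, 0.08) and its hinge near (0.519, 0.049, 0.04). I'll close the gripper, align it with the board and travel at height.

>>> apply_moves(
  plan=[
    {"grip":1,"twist":-0.72},
    {"grip":1,"twist":-0.72},
    {"grip":1,"dx":-0.8,"dy":-1},
    {"grip":1,"dx":-0.8,"dy":-1},
    {"grip":1,"dx":-0.8,"dy":-1},
    {"grip":1,"dx":-0.8,"dy":-1},
    {"grip":1,"dx":-0.8,"dy":-1},
    {"grip":1,"dx":-0.8,"dy":-1},
  ],
  newtons=5,
)

```text
invalid input
```

>>> apply_moves(
  plan=[
    {"grip":1,"dx":-0.8,"dy":-1},
    {"grip":1,"dx":-0.8,"dy":-1},
    {"grip":1,"dx":-0.8,"dy":-1},
    {"grip":1,"dx":-0.8,"dy":-1},
    {"grip":1,"dx":-0.8,"dy":-1},
    {"grip":1,"dx":-0.8,"dy":-1},
    {"grip":1,"dx":-0.8,"dy":-1},
    {"grip":1},
  ],
)

```text
invalid input
```

>>> apply_moves(
  plan=[
    {"grip":1,"dx":0,"dy":0,"dz":0,"twist":-0.72},
    {"grip":1,"dx":0,"dy":0,"dz":0,"twist":-0.72},
    {"grip":1,"dx":-0.8,"dy":-1,"dz":0,"twist":0},
    {"grip":1,"dx":-0.8,"dy":-1,"dz":0,"twist":0},
  ],
  newtons=5,
)

```text
clock: 0.43
ee_pos: [0.1906, 0.5225, 0.2344]
orientation: [-0.237, -3.132, 0.003]
ft_force: [-0.6, 0.1, -0.0]
grip_width: 0.0707
grasp_force: 0.0
```

>>> apply_moves(
  plan=[
    {"grip":1,"dx":-0.8,"dy":-1,"dz":0,"twist":0},
    {"grip":1,"dx":-0.8,"dy":-1,"dz":0,"twist":0},
    {"grip":1,"dx":-0.8,"dy":-1,"dz":0,"twist":0},
    {"grip":1,"dx":-0.8,"dy":-1,"dz":0,"twist":0},
    {"grip":1,"dx":-0.8,"dy":-1,"dz":0,"twist":0},
    {"grip":1,"dx":-0.8,"dy":-1,"dz":0,"twist":0},
    {"grip":1,"dx":-0.8,"dy":-1,"dz":0,"twist":0},
    {"grip":1,"dx":-0.8,"dy":-1,"dz":0,"twist":0},
  ],
)

```text
clock: 1.1
ee_pos: [0.3189, 0.2993, 0.2353]
orientation: [-0.241, -3.132, 0.0]
ft_force: [0.4, 0.4, -0.4]
grip_width: 0.0178
grasp_force: 0.0
```

>>> apply_moves(
  plan=[
    {"grip":1,"dx":-0.8,"dy":-1,"dz":0,"twist":0},
    {"grip":1,"dx":-0.8,"dy":-1,"dz":0,"twist":0},
    {"grip":1,"dx":-0.8,"dy":-1,"dz":0,"twist":0},
    {"grip":1,"dx":-0.8,"dy":-1,"dz":0,"twist":0},
    {"grip":1,"dx":-0.8,"dy":-1,"dz":0,"twist":0},
    {"grip":1,"dx":-0.6,"dy":-1,"dz":0,"twist":0},
    {"grip":1,"dx":0,"dy":0,"dz":0,"twist":0},
    {"grip":1,"dx":0,"dy":0,"dz":0,"twist":0},
  ],
)

```text
clock: 1.77
ee_pos: [0.4096, 0.1338, 0.2352]
orientation: [-0.246, -3.131, 0.0]
ft_force: [0.0, -0.2, 0.2]
grip_width: 0.0004
grasp_force: 0.0
```

>>> apply_moves(
  plan=[
    {"grip":1,"dx":-0.8,"dy":-0.9,"dz":0,"twist":0},
    {"grip":1,"dx":-0.8,"dy":-0.9,"dz":0,"twist":0},
    {"grip":1,"dx":-0.76,"dy":-0.88,"dz":0,"twist":0},
    {"grip":1,"dx":0,"dy":0,"dz":0.9,"twist":0},
    {"grip":1,"dx":0,"dy":0,"dz":0.9,"twist":0},
    {"grip":1,"dx":0,"dy":0,"dz":0.9,"twist":0},
    {"grip":1,"dx":0,"dy":0,"dz":0.9,"twist":0},
    {"grip":1,"dx":0,"dy":0,"dz":0.9,"twist":0},
  ],
)

```text
clock: 2.43
ee_pos: [0.457, 0.0611, 0.1219]
orientation: [-0.239, -3.132, -0.001]
ft_force: [-0.6, -0.6, -1.2]
grip_width: 0.0003
grasp_force: 0.0
```

Run:
```python
from h import *
a=manip.camera("wrist")["color"]; print(manip.sense()["ee_pos"])
b=manip.camera("side")["color"][180:360,210:430]
cv2.imwrite("pics/w1.png",a[...,::-1]); cv2.imwrite("pics/s1.png",cv2.resize(b,None,fx=3,fy=3)[...,::-1])
```

```text
[0.45402653 0.06100388 0.11703188]
```

View pics/w1.png

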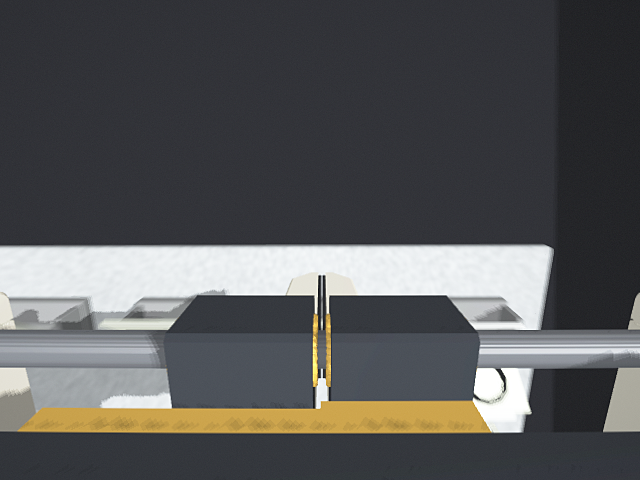

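The wrist view shows the fingertips at about (322,290), over the robot-side edge of the board. The ring tag is at right (490,385). The target tag is hidden behind the fingers, so I'll check the side view.

View pics/s1.png

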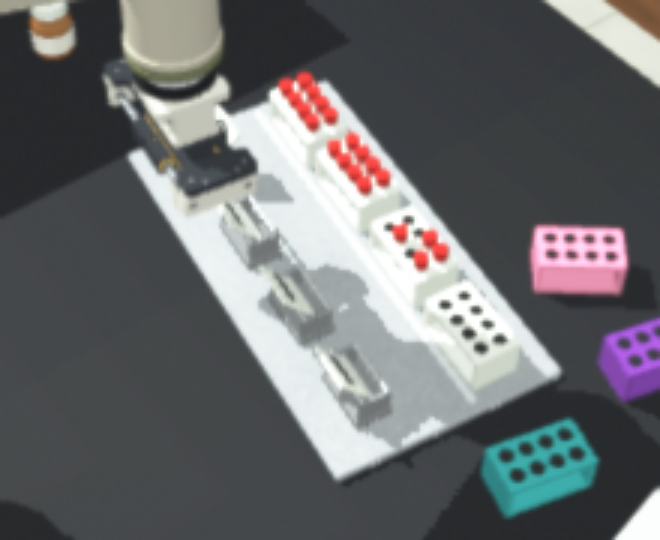

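The gripper is on the robot side of the second tag (250,225). Now I'll lower it and push slowly.

>>> apply_moves(
  plan=[
    {"grip":1,"dx":0,"dy":0,"dz":0.5,"twist":0},
    {"grip":1,"dx":0,"dy":0,"dz":0.5,"twist":0},
    {"grip":1,"dx":0,"dy":0,"dz":0.46,"twist":0},
    {"grip":1,"dx":0,"dy":0,"dz":0,"twist":0},
    {"grip":1,"dx":-0.2,"dy":0,"dz":0,"twist":0},
    {"grip":1,"dx":-0.2,"dy":0,"dz":0,"twist":0},
    {"grip":1,"dx":-0.2,"dy":0,"dz":0,"twist":0},
    {"grip":1,"dx":-0.2,"dy":0,"dz":0,"twist":0},
  ],
)

```text
clock: 3.2
ee_pos: [0.4787, 0.0566, 0.0877]
orientation: [0.241, 3.131, 0.0]
ft_force: [0.6, -0.2, -0.9]
grip_width: 0.0005
grasp_force: 0.0
```

>>> apply_moves(
  plan=[
    {"grip":1,"dx":-0.2,"dy":0,"dz":0,"twist":0},
    {"grip":1,"dx":-0.2,"dy":0,"dz":0,"twist":0},
    {"grip":1,"dx":-0.2,"dy":0,"dz":0,"twist":0},
    {"grip":1,"dx":-0.2,"dy":0,"dz":0,"twist":0},
  ],
)

```text
clock: 3.53
ee_pos: [0.4976, 0.0535, 0.0866]
orientation: [0.241, 3.132, 0.0]
ft_force: [-0.6, 0.3, 0.6]
grip_width: 0.0004
grasp_force: 0.1
```

>>> apply_moves(
  plan=[
    {"grip":1,"dx":-0.2,"dy":0,"dz":0,"twist":0},
    {"grip":1,"dx":-0.2,"dy":0,"dz":0,"twist":0},
    {"grip":1,"dx":-0.2,"dy":0,"dz":0,"twist":0},
    {"grip":1,"dx":-0.2,"dy":0,"dz":0,"twist":0},
    {"grip":1,"dx":-0.2,"dy":0,"dz":0,"twist":0},
    {"grip":1,"dx":-0.2,"dy":0,"dz":0,"twist":0},
    {"grip":1,"dx":0,"dy":0,"dz":0,"twist":0},
  ],
)

```text
clock: 4.12
ee_pos: [0.5276, 0.0489, 0.0868]
orientation: [0.241, 3.132, 0.0]
ft_force: [-0.1, 0.2, 0.2]
grip_width: 0.0002
grasp_force: 0.0
```

>>> apply_moves(
  plan=[
    {"grip":1,"dx":0.4,"dy":0,"dz":0,"twist":0},
    {"grip":1,"dx":0.4,"dy":0,"dz":0,"twist":0},
    {"grip":1,"dx":0.4,"dy":0,"dz":-0.8,"twist":0},
    {"grip":1,"dx":0.8,"dy":0,"dz":-0.8,"twist":0},
    {"grip":1,"dx":0.8,"dy":0,"dz":-0.8,"twist":0},
    {"grip":1,"dx":0.8,"dy":0.8,"dz":-0.8,"twist":0},
    {"grip":1,"dx":0.8,"dy":0.8,"dz":-0.8,"twist":0},
    {"grip":1,"dx":0.8,"dy":1,"dz":-0.8,"twist":0},
  ],
)

```text
clock: 4.78
ee_pos: [0.4071, 0.1332, 0.2077]
orientation: [0.244, 3.132, -0.0]
ft_force: [1.7, 0.4, 0.0]
grip_width: 0.0007
grasp_force: 0.0
```

>>> apply_moves(
  plan=[
    {"grip":1,"dx":0.6,"dy":1,"dz":0,"twist":0},
    {"grip":1,"dx":0.6,"dy":1,"dz":0,"twist":0},
    {"grip":1,"dx":0.6,"dy":1,"dz":0,"twist":0},
    {"grip":1,"dx":0.6,"dy":1,"dz":0,"twist":0},
    {"grip":1,"dx":0.6,"dy":1,"dz":0,"twist":0},
    {"grip":1,"dx":0.6,"dy":1,"dz":0,"twist":0},
    {"grip":1,"dx":0,"dy":0,"dz":0,"twist":0},
    {"grip":1,"dx":0,"dy":0,"dz":0,"twist":0},
  ],
)

```text
clock: 5.45
ee_pos: [0.3414, 0.2961, 0.2066]
orientation: [-0.236, -3.133, 0.0]
ft_force: [0.1, -0.0, -0.1]
grip_width: 0.0004
grasp_force: 0.0
```

Run:
```python
from h import *
c=manip.camera("top"); P=pts(c)
cv2.imwrite("pics/top2.png",cv2.resize(c["color"][180:310,205:415,::-1],None,fx=3.8,fy=3.8,interpolation=cv2.INTER_CUBIC))
for u,v in[(243,254),(287,265),(330,272),(371,279)]:
    w=np.s_[v-18:v+16,u-17:u+17]; q=P[w][(P[w][...,2]>.055)&(P[w][...,2]<.12)]
    print(len(q),q[q[:,2]>q[:,2].max()-.008].mean(0),q[:,2].max())
s=manip.sense();print(s["clock"],s["ee_pos"])
```

```text
202 [0.56766687 0.15651759 0.08127001] 0.08708365885278968
200 [0.55017774 0.04933909 0.07879632] 0.08397719229034961
183 [ 0.47455567 -0.0523326   0.08020311] 0.08531838483628995
183 [ 0.45899357 -0.15944724  0.07891704] 0.0841912676418155
5.5 [0.34185208 0.29521567 0.20652394]
```

View pics/top2.png

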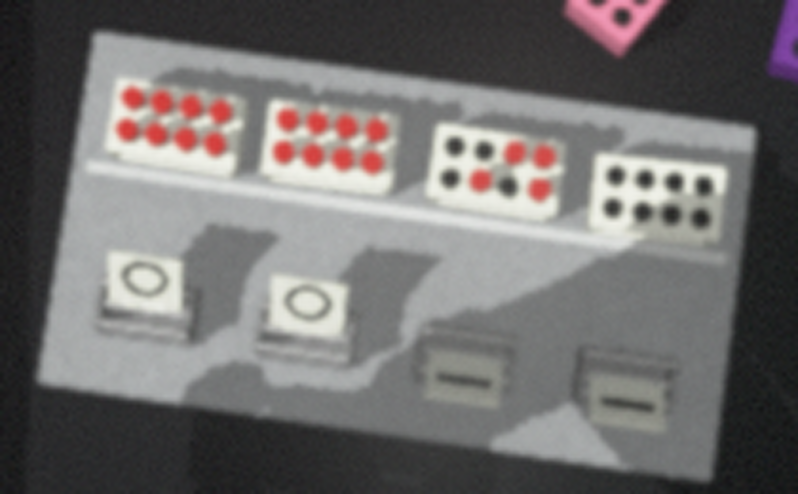

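The second tag now shows its ring at crop (307,302). The other three are unchanged, the racks are where they were, and the arm is clear.

```bash
python3 -c "
from station import manip
print(manip.job_done())"
```

```text
the job is handed in; nothing more can be done
None
```

I pushed over the one wrong tag, at the second full rack; all four tags now agree with their racks in the last picture, and the job is handed in at about 5.5 s (no verdict was returned).

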